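# Clamp a driver case in the curing fixture

## Task

The lamp-driver case has just been glued and must cure under clamp: set it down gently in the clamping fixture, upright on the two parallels, midway across them, lengthwise between the jaws, and let go. Then push the sliding jaw fully shut so the case is pinched square against the fixed jaw, and after that swing the hold-down arm over until its rubber foot rests on the case. Leave everything else on the bench where it is.

Things in the scene. Friction and masses are not known exactly. Their poses are not given: they have to be found in the camera images.
- case_center (a point): centre (half-way up) of the lamp-driver case: an ivory plastic rectangular box, 80 long (its x axis) x 44 wide (y) x 40 high (z), with a grey seam line round it 8 below the top, four small screw heads on its flat top and low ribs on its long sides. About 0.25 kg. It starts upright on the bench at any of three places; either end may face the fixed jaw
- case: the same case; origin at the centre of its underside, axes as for its centre
- fixture: the clamping fixture, fixed to the bench: aluminium base plate 270 x 120 x 15. Origin: on the bench under the clamped case's place, midway across (the base runs from x = -155 to +115); its x axis points from the sliding jaw (robot's side) to the fixed jaw, y across, z up
- seat (a point): where the case's centre must be when clamped: 47 above the bench over the fixture's origin, same axes. Under it two steel bars (parallels) along x, 8 wide, at y = -14 and +14, x = -37 to +39, their tops 27 above the bench, carry the case
- fixed_jaw (a point): top middle of the fixed jaw's face: dark steel block 56 wide, 18 thick, face at the fixture's x = +40, top 51 above the bench. Behind it a steel bracket 34 wide, 112 high, x = 59 to 89, carries the hold-down arm
- jaw (a joint): sliding jaw's opening in m: the free gap between the jaws is 76 mm + this value, so with the case pinched it reads about 0.004. Starts open (0.014 to 0.030), stop at 0.034; about 4 N of friction, stays where it is left
- jaw_grip (a point): middle of the gripping part of the sliding jaw's handle: an upright black fin 24 (x) x 14 (y) x 44 high, standing on top of the jaw (dark steel, 56 wide, top 51 above the bench). The point is 75 above the bench, 20 below the fin's top and 26 behind (-x of) the jaw's face. It moves along the fixture's x axis, towards +x to shut
- clamp (a joint): hold-down arm's angle in rad: 0 is level, pointing along the fixture's -x over the case; grows as the arm is lifted, 1.57 upright, stop at 2.05 leaning back. Starts at 1.85 to 2.0. With its foot on the clamped case it reads about 0.028. Hinge friction 0.22 N m, arm 0.2 kg; it stays where it is left
- clamp_grip (a point): centre of the arm's cross grip: a black round bar, diameter 20, 26 long along the fixture's y axis, at the arm's end, 100 from the hinge. The arm is a steel bar 12 wide (y) x 14; its rubber foot (diameter 18) hangs on a spindle 72 from the hinge, its underside 35 below the arm's centre line
- clamp_hinge (a point): hinge of the hold-down arm: on the bracket, 72 along +x from the fixture's origin and 100 above the bench, axis along the fixture's y
- lampbase: bystander: ivory stepped round lamp base, diameter 80, 26 high; origin under its centre
- carton: bystander: white paper carton 62 x 62 x 75 high; origin under its centre
- dome: bystander: white plastic dome, diameter 88, 30 high; origin under its centre
- ring1: bystander: flat ivory plastic ring, diameter 58, 13 high; origin under its centre
- ring2: bystander: another such ring
- driver: bystander: screwdriver lying on the bench, along its x axis

How it is judged:
By the outcome, as a careful person would: the job done as asked, in the order asked, and still so for the second after the job is handed in, with the robot touching nothing.
It also fails if it takes over 64 s, if anything falls off the work surface, if the arm or the gripper's body presses on something with over 40 N, if the wrist force passes 120 N, or if a joint passes its speed limit or range.

## Robot

A 7-joint arm with a two-finger parallel gripper is mounted at the origin on the work surface. World frame = base frame: x ahead of the robot, y to its left, z up, the work surface at z = 0. Lengths are in m, angles in rad, forces in N, time in s.
With the tool pointing down it reaches from about 0.4 to 0.85 m from the base axis. Payload 4.5 kg.
Tool frame: the origin (TCP) lies between the finger pads; the fingertips stand 22 mm ahead of it and the grasp point (between the pads) lies 3 mm ahead of it; z points along the fingers, y is the line along which they close (so a half turn about z gives the same grasp; the last joint's range is limited). The gripper opens to 85 mm and grips with 20 to 120 N. Pads are 22 mm wide; open, the fingers measure 114 mm over their backs; the gripper's body (76 mm by 85 mm) begins 54 mm behind the grasp point. The pads swing forward as they close: fully open they stand 13 mm farther back than shut.
Start: joints at [-1.267, 0.689, -0.195, 1.565, 0.157, 0.902, -0.215], TCP at [0.167, 0.602, 0.253] pointing down, gripper open.
Joint ranges: [-3.01, 3.01], [-0.46, 2.08], [-1.47, 1.51], [0.13, 2.56], [-1, 4.14], [0.04, 2.09], [-2.66, 2.66]. Speed limits (rad/s): [2.57, 2.57, 3.14, 3.14, 3.14, 3.14, 3.14].

## Interface

Orientations are given as a unit quaternion [x, y, z, w].
In Python, from rig import robot gives the robot as it stands.
- The arm moves only by the tool jog_arm, never from a script. Its argument "rows" is a list of rows, each a list of 3 entries, a list of its own where there are three numbers: the turn, a rotation vector about the tool's x, y, z in rad, then the shift along the tool's x, y, z in mm, then the opening, from 0 (shut) to 1 (fully open). In form: [[[ax, ay, az], [x, y, z], hand], ...]. A call has 1 to 5 rows; each row shifts and turns the commanded pose from where the row before left it, along the tool's axes as they then stand; what a row does not reach is not made up. A row lasts 1/8 s, in which the tool goes at most 62.5 mm and 10.7 degrees, less where a joint would pass 70% of its speed; a pose out of reach is approached as far as the arm can. A call is refused whole if a number of a shift passes 62.5 or a number of a turn 0.188, either way. A call with a gripper value outside its range is refused whole. The fingers move at their own pace and stop on an object; the grip force is fixed at half the most. Time passes only in rows, so rows that do not move let the fingers close. It gives the time, the measured TCP pose, the force, the opening and the grip force at its end, in the units of the state.
- robot.get_state(): the state, without advancing time (a new reading comes with each control period).
- robot.read_camera(name): name is "scene" or "top" or "wrist"; returns the picture (400x640x3 uint8, red, green, blue); there is no depth.
- robot.get_calibration(name): a dict with "intrinsics" (3x3 intrinsics, pixels), "distortion" ([k1, k2, p1, p2, k3] as OpenCV has them; the pictures are not rectified), "R" (3x3) and "t" (3): a world point X has camera coordinates R X + t. Camera axes: x right, y down, z forward; pixel columns grow to the right and rows downward; lengths in m; the calibration is good to about 2 mm. A picture is of the moment at which its call begins: read the wrist's pose just before it. get_calibration takes no time and is no camera call; for the wrist camera it gives the pose at the moment of the call.
- robot.close_job(): hands the job in; it is judged then, once.
The state is a dict: "time": time; "joint_pos": joint angles; "qd": joint speeds; "joint_efforts": joint torques, N m; "position": TCP position; "ee_rot": TCP orientation; "wrist_force": force on the tool from outside, world axes, zero at the start; "moment": the same for the moment, N m; "gripper_width": finger opening in m; "grasp_force": force on a finger pad.
Only numpy, scipy, OpenCV 4.12 (cv2) and the standard library are available. Lean on these libraries where they do the work, as an engineer would, in place of code of your own. Each camera call takes 0.05 s, during which the arm holds its last target. There are 200 camera calls.

## Working session

There is one attempt and no reset: what is moved stays moved. The work goes in short steps, Python scripts to look and compute and a tool call to move; the robot and the scene stay as the last step left them, time stands still between calls to the robot, and variables do not carry over. Pictures are saved under pics/ and viewed, at most 10 in all, crops included, and the job is handed in when it is done.

Besides the shell and the picture viewer there is one more tool, called after ">>>" as a command line: name --argument value ..., lists and objects as JSON in quotes. jog_arm: Moves the arm, as the interface text tells. Its arguments: {"type":"object","properties":{"rows":{"type":"array"}},"required":["rows"]}

```bash
mkdir -p pics; cat > h.py <<'E'
import numpy as np,cv2
from rig import robot
from scipy.spatial.transform import Rotation as Ro
def snap(name,fn=None):
    c=robot.get_calibration(name); im=np.array(robot.read_camera(name))[:,:,::-1].copy()
    if fn: cv2.imwrite('pics/'+fn,im)
    return im,c
def ray(c,uv):
    K=np.array(c['intrinsics'],float);D=np.array(c['distortion'],float);R=np.array(c['R']);t=np.array(c['t'])
    n=cv2.undistortPoints(np.array(uv,float).reshape(-1,1,2),K,D).reshape(-1,2)
    d=np.c_[n,np.ones(len(n))]@R
    return -R.T@t,d
def onz(c,uv,z):
    o,d=ray(c,uv); return o+d*((z-o[2])/d[:,2])[:,None]
def proj(c,X):
    R=np.array(c['R']);return cv2.projectPoints(np.array(X,float).reshape(-1,1,3),cv2.Rodrigues(R)[0],np.array(c['t'],float),np.array(c['intrinsics'],float),np.array(c['distortion'],float))[0].reshape(-1,2)
def tool(P):  # world point in tool axes, mm from TCP
    s=robot.get_state(); return Ro.from_quat(s['ee_rot']).inv().apply(np.array(P)-s['position'])*1000
E
python3 - <<'E'
from h import *
for n in('scene','top'):
    im,c=snap(n,n+'0.png'); print(n,im.shape,-np.array(c['R']).T@c['t'])
s=robot.get_state();print(s)
E
```

```text
scene (400, 640, 3) [ 0.99295294 -0.4334825   0.702179  ]
top (400, 640, 3) [ 0.37472274 -0.03721137  1.38760972]
{'time': 0.1, 'joint_pos': array([-1.26720765,  0.68993139, -0.19452606,  1.56627045,  0.1572932 ,
        0.90248703, -0.21509253]), 'qd': array([ 8.48010368e-05, -4.31327179e-04,  7.00320308e-04, -3.95958100e-03,
        3.79315831e-04, -1.08310873e-03, -6.30222471e-04]), 'joint_efforts': array([-3.69363275e-03, -5.40604377e+01, -1.27171978e+00, -1.58986580e+01,
        9.30966198e-03,  4.36733520e-03,  1.69824381e-05]), 'position': array([0.16646611, 0.60184118, 0.25253673]), 'ee_rot': array([ 1.34441997e-01,  9.90921098e-01, -8.50700240e-04, -5.90350932e-05]), 'wrist_force': array([-0.26538615, -0.67810369,  0.20155121]), 'moment': array([ 0.00373248, -0.02824108,  0.00415452]), 'grasp_force': 0.0, 'gripper_width': 0.08552135258423336}
```

View pics/top0.png

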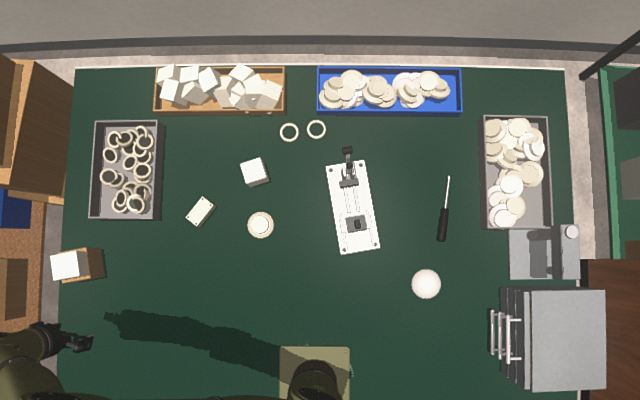

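View pics/scene0.png

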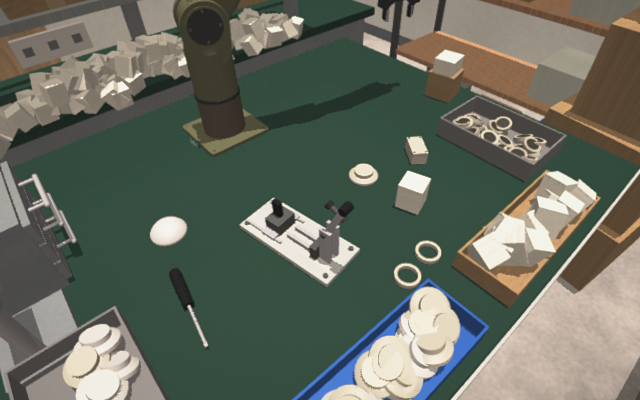

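The top view shows the case at (200,211), the carton at (254,171), the lamp base at (260,224) and the fixture plate spanning about (327,165)-(380,250). The fin is at (357,224) and the hold-down's grip at (348,152).

```bash
cat > m.py <<'E'
from h import *
im=cv2.imread('pics/top0.png');c=robot.get_calibration('top')
m=((im.min(2)>110)).astype(np.uint8)
def blob(x0,y0,x1,y1,close=0,m=m):
    q=np.zeros_like(m);q[y0:y1,x0:x1]=m[y0:y1,x0:x1]
    if close:q=cv2.morphologyEx(q,cv2.MORPH_CLOSE,np.ones((close,close)))
    k=max(cv2.findContours(q,0,2)[0],key=cv2.contourArea);return k
k=blob(180,190,222,232);P=onz(c,k.reshape(-1,2),.04)[:,:2]*1000
r=cv2.minAreaRect(P.astype(np.float32));print('case',r,cv2.boxPoints(r))
k=blob(315,155,390,260,9);P=onz(c,k.reshape(-1,2),.015)[:,:2]*1000
r=cv2.minAreaRect(cv2.convexHull(P.astype(np.float32)));print('plate',r,cv2.boxPoints(r))
a=cv2.resize(im[140:265,310:395],None,fx=4.5,fy=4.5,interpolation=2);b=cv2.resize(im[185:235,180:225],None,fx=6,fy=6,interpolation=2)
o=np.zeros((a.shape[0],a.shape[1]+b.shape[1],3),np.uint8);o[:,:a.shape[1]]=a;o[:b.shape[0],a.shape[1]:]=b;cv2.imwrite('pics/c1.png',o)
E
python3 m.py
```

```text
case ((493.290771484375, 346.47869873046875), (46.14894104003906, 82.41578674316406), 52.460689544677734) [[446.55615 353.29034]
 [511.90652 303.0739 ]
 [540.0254  339.66705]
 [474.67502 389.88348]]
plate ((523.353271484375, -106.04753112792969), (293.1015319824219, 121.2034683227539), 10.144054412841797) [[ 368.41998   -72.20418 ]
 [ 389.76678  -191.51299 ]
 [ 678.28656  -139.89088 ]
 [ 656.93976   -20.582077]]
```

View pics/c1.png

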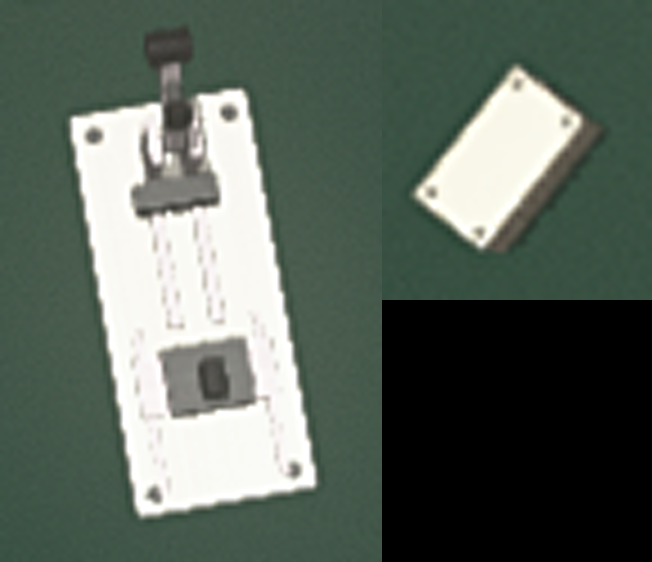

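The crop shows the plate, with the jaw open, the fin, and the arm leaning back. The case top, with its 4 screws, is clear of its dark side. Next I move above the case.

>>> jog_arm --rows '[[[0, 0, 0], [-48, -20, 5], 1], [[0, 0, 0], [-48, -20, 5], 1], [[0, 0, 0], [-48, -20, 5], 1], [[0, 0, 0], [-48, -20, 5], 1], [[0, 0, 0], [-48, -20, 5], 1]]'

```text
time: 0.72
position: [0.3723, 0.4407, 0.2279]
ee_rot: [0.134, 0.991, -0.0, -0.0]
wrist_force: [0.9, 0.1, -0.7]
gripper_width: 0.0855
grasp_force: 0.0
```

>>> jog_arm --rows '[[[0, 0, 0], [-48, -20, 5], 1], [[0, 0, 0], [-48, -20, 5], 1], [[0, 0, 0], [-48, -20, 5], 1], [[0, 0, 0.18], [0, 0, 0], 1], [[0, 0, 0.18], [0, 0, 0], 1]]'

```text
time: 1.35
position: [0.4946, 0.3447, 0.2127]
ee_rot: [0.314, 0.95, -0.0, -0.0]
wrist_force: [1.1, -0.4, 0.6]
gripper_width: 0.0853
grasp_force: 0.0
```

>>> jog_arm --rows '[[[0, 0, 0.024], [0, 0, 0], 1], [[0, 0, 0], [0, 0, 0], 1], [[0, 0, 0], [0, 0, 0], 1]]'

```text
time: 1.72
position: [0.4939, 0.3459, 0.2132]
ee_rot: [0.32, 0.947, -0.0, -0.0]
wrist_force: [-0.1, -0.8, 0.0]
gripper_width: 0.0856
grasp_force: 0.0
```

```bash
cat > w.py <<'E'
from h import *
im,c=snap('wrist','w1.png');s=robot.get_state();print(s['position'],Ro.from_quat(s['ee_rot']).as_matrix().round(4),s['joint_pos'])
print('cam',-np.array(c['R']).T@c['t'],tool(-np.array(c['R']).T@c['t']))
m=(im.min(2)>150).astype(np.uint8)
for k in cv2.findContours(m,0,2)[0]:
    if cv2.contourArea(k)<1500:continue
    P=onz(c,k.reshape(-1,2),.04)[:,:2]*1000
    r=cv2.minAreaRect(P.astype(np.float32));print(cv2.boundingRect(k),r,tool([r[0][0]/1e3,r[0][1]/1e3,.022]))
E
python3 w.py
```

```text
[0.49390813 0.34595348 0.21327426] [[-7.947e-01  6.070e-01 -2.000e-04]
 [ 6.070e-01  7.947e-01  2.000e-04]
 [ 2.000e-04  0.000e+00 -1.000e+00]] [-0.61381785  0.70599245 -0.12888999  1.67791624  0.12032038  0.76542958
  0.11947482]
cam [0.44018615 0.38718492 0.33562358] [  67.74818399    0.16521537 -122.33394897]
(145, 228, 66, 56) ((450.0452880859375, 187.09149169921875), (57.172088623046875, 71.6894302368164), 0.6414915323257446) [ -61.60709884 -152.88256966  191.254826  ]
(296, 153, 46, 80) ((495.5694885253906, 345.6145935058594), (43.548831939697266, 80.79747772216797), 53.72649002075195) [ -1.56939978   0.73221139 191.27393881]
(429, 0, 211, 320) ((633.3128662109375, 572.6893310546875), (322.1070861816406, 168.66090393066406), 0.1150110736489296) [ 26.78688846 264.80056466 191.28981842]
```

View pics/w1.png

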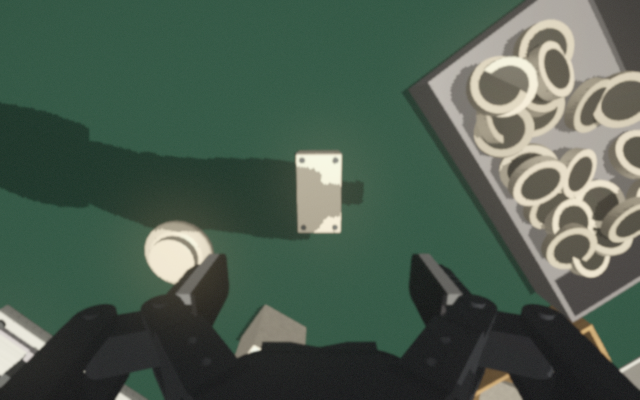

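The wrist view shows the case at (296..342,153..233), centred between the fingers. I descend with small corrections.

>>> jog_arm --rows '[[[0, 0, -0.018], [-1.5, 0.7, 40], 1], [[0, 0, 0], [0, 0, 40], 1], [[0, 0, 0], [0, 0, 40], 1], [[0, 0, 0], [0, 0, 30], 1], [[0, 0, 0], [0, 0, 20], 1]]'

```text
time: 2.4
position: [0.4952, 0.3453, 0.0418]
ee_rot: [0.312, 0.95, -0.0, -0.0]
wrist_force: [0.2, -0.3, 0.3]
gripper_width: 0.0853
grasp_force: 0.0
```

>>> jog_arm --rows '[[[0, 0, 0], [0, 0, 10], 1], [[0, 0, 0], [0, 0, 6], 1], [[0, 0, 0], [0, 0, 0], 1], [[0, 0, 0], [0, 0, 0], 0.6], [[0, 0, 0], [0, 0, 0], 0.4]]'

```text
time: 3.02
position: [0.496, 0.3458, 0.028]
ee_rot: [0.313, 0.95, 0.001, 0.0]
wrist_force: [-0.1, 0.3, 0.1]
gripper_width: 0.0516
grasp_force: 0.0
```

>>> jog_arm --rows '[[[0, 0, 0], [0, 0, 0], 0.2], [[0, 0, 0], [0, 0, 0], 0], [[0, 0, 0], [0, 0, 0], 0], [[0, 0, 0], [0, 0, 0], 0], [[0, 0, 0], [0, 0, 0], 0]]'

```text
time: 3.65
position: [0.496, 0.3457, 0.028]
ee_rot: [0.313, 0.95, 0.0, 0.0]
wrist_force: [-1.2, 0.3, 6.3]
gripper_width: 0.0432
grasp_force: 62.5
```

>>> jog_arm --rows '[[[0, 0, 0], [0, 0, -8], 0], [[0, 0, 0], [0, 0, -25], 0], [[0, 0, 0], [0, 0, -45], 0], [[0, 0, 0], [0, 0, -50], 0], [[0, 0, 0], [0, 0, -45], 0]]'

```text
time: 4.28
position: [0.4954, 0.3452, 0.202]
ee_rot: [0.313, 0.95, -0.0, -0.0]
wrist_force: [1.0, 0.6, -1.6]
gripper_width: 0.0436
grasp_force: 61.5
```

>>> jog_arm --rows '[[[0, 0, 0], [-16, -19, 0], 0], [[0, 0, 0], [-29, -35, 0], 0], [[0, 0, 0], [-31, -38, 0], 0], [[0, 0, 0], [-31, -38, 0], 0], [[0, 0, 0], [-31, -38, 0], 0]]'

```text
time: 4.9
position: [0.5066, 0.1267, 0.2003]
ee_rot: [0.312, 0.95, -0.0, -0.0]
wrist_force: [0.6, 0.0, -2.4]
gripper_width: 0.0433
grasp_force: 61.7
```

>>> jog_arm --rows '[[[0, 0, 0], [-31, -38, 0], 0], [[0, 0, 0], [-31, -38, 0], 0], [[0, 0, 0], [-31, -35, 0], 0], [[0, 0, -0.1], [0, 0, 0], 0], [[0, 0, -0.163], [0, 0, 0], 0]]'

```text
time: 5.52
position: [0.5154, -0.0172, 0.2003]
ee_rot: [0.184, 0.983, -0.0, -0.0]
wrist_force: [0.7, 0.0, -2.0]
gripper_width: 0.0431
grasp_force: 61.8
```

>>> jog_arm --rows '[[[0, 0, -0.163], [0, 0, 0], 0], [[0, 0, -0.163], [0, 0, 0], 0], [[0, 0, -0.163], [0, 0, 0], 0], [[0, 0, -0.062], [0, 0, 0], 0], [[0, 0, 0], [0, 0, 0], 0]]'

```text
time: 6.15
position: [0.5155, -0.0164, 0.2002]
ee_rot: [-0.089, 0.996, 0.0, -0.0]
wrist_force: [0.0, 0.1, -2.3]
gripper_width: 0.0435
grasp_force: 61.7
```

```bash
cat > w2.py <<'E'
from h import *
im,c=snap('wrist','w2.png');s=robot.get_state();print(s['position'],Ro.from_quat(s['ee_rot']).as_matrix().round(4),s['joint_pos'],s['gripper_width'])
O=np.array([.5317,-.1046,0]);a=np.radians(10.14);ex=np.array([np.cos(a),np.sin(a),0]);ey=np.array([-np.sin(a),np.cos(a),0])
f=lambda x,y,z:O+ex*x+ey*y+np.array([0,0,z])
pts=[f(-.155,.06,.015),f(-.155,-.06,.015),f(.115,-.06,.015),f(.115,.06,.015),f(.04,.028,.051),f(.04,-.028,.051)]
p=proj(c,pts);print(p)
for q in p:cv2.circle(im,tuple(int(v) for v in q),3,(0,0,255),1)
cv2.imwrite('pics/w2b.png',im)
E
python3 w2.py
```

```text
[ 0.51556991 -0.0163759   0.20025894] [[-9.844e-01 -1.759e-01 -4.000e-04]
 [-1.759e-01  9.844e-01 -1.000e-04]
 [ 4.000e-04 -0.000e+00 -1.000e+00]] [ 0.21492722  0.65363629 -0.44135982  1.93925572  0.44631123  0.64583702
  1.23855907] 0.04345755301459875
[[285.27035736  23.29490158]
 [154.81522927  25.32649174]
 [186.76755643 288.91940751]
 [291.85116727 289.44789673]
 [253.24974887 239.39510494]
 [194.97735484 239.26260778]]
```

View pics/w2b.png

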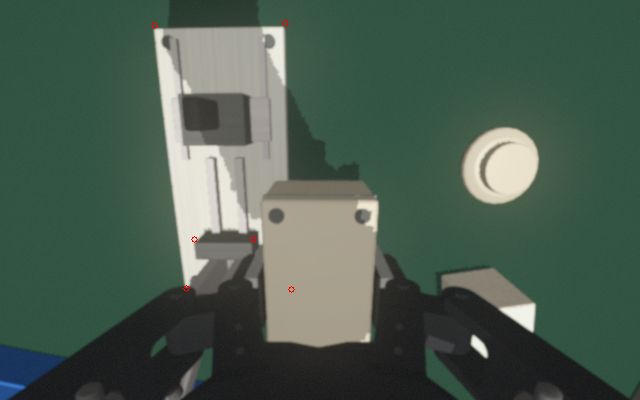

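The picture shows the case square in the fingers, with its near top edge at v≈199. The fixture prediction matches the plate's sides and the fixed jaw's top edge at v≈240, but the near plate edge lies about 3 px lower. I'll measure those edges by gradient.

```bash
cat > e.py <<'E'
from h import *
im=cv2.imread('pics/w2.png');c=robot.get_calibration('wrist')
g=cv2.GaussianBlur(cv2.cvtColor(im,6),(3,3),0).astype(float)
def ev(u,v0,v1):
    d=np.diff(g[v0:v1,u]);i=np.abs(d).argmax();return (u,v0+i+.5)
def eh(v,u0,u1):
    d=np.diff(g[v,u0:u1]);i=np.abs(d).argmax();return (u0+i+.5,v)
O=np.array([.5317,-.1046,0]);a=np.radians(10.14);ex=np.array([np.cos(a),np.sin(a),0]);ey=np.array([-np.sin(a),np.cos(a),0])
def F(uv,z):
    P=onz(c,uv,z)-O;return np.c_[P@ex,P@ey].round(4)*1000
n=[ev(u,15,40) for u in(158,162,166,264,270,280)];print('near',n[::2],F(n,.015))
l=[eh(v,145,180) for v in(60,120,180,230)];print('side-',l[::3],F(l,.015))
r=[eh(v,275,300) for v in(40,60,75)];print('side+',r,F(r,.015))
j=[ev(u,228,252) for u in(202,215,230,240,247)];print('jawtop',j,F(j,.051))
s=[ev(u,85,115) for u in(225,235,245)];print('sl jaw far edge?',s,F(s,.051))
s=[ev(u,125,155) for u in(225,235,245)];print('sl jaw face',s,F(s,.051))
k=[ev(u,190,210) for u in(290,310,340)];z=.212
P=onz(c,k,z);print('case end',k,[tool(p).round(1) for p in P])
k=[eh(v,255,275) for v in(220,240,)]+[eh(v,366,388) for v in(220,240)];print('case sides',k,[tool(p).round(1) for p in onz(c,k,z)])
E
python3 e.py
```

```text
near [(158, np.float64(28.5)), (166, np.float64(27.5)), (270, np.float64(26.5))] [[-152.2  -57.2]
 [-152.1  -53.5]
 [-152.9  -49.6]
 [-152.4   40.7]
 [-152.3   46.1]
 [-152.3   55.2]]
side- [(np.float64(156.5), 60), (np.float64(176.5), 230)] [[-125.2  -61.8]
 [ -70.5  -61.7]
 [ -10.8  -62.1]
 [  43.8  -62.6]]
side+ [(np.float64(284.5), 40), (np.float64(284.5), 60), (np.float64(285.5), 75)] [[-140.9   59.1]
 [-123.8   58.6]
 [-110.6   59.2]]
jawtop [(202, np.float64(234.5)), (215, np.float64(232.5)), (230, np.float64(229.5)), (240, np.float64(232.5)), (247, np.float64(232.5))] [[ 35.2 -20.7]
 [ 33.2  -8. ]
 [ 30.1   6.5]
 [ 33.1  15.8]
 [ 33.1  22.5]]
sl jaw far edge? [(225, np.float64(92.5)), (235, np.float64(92.5)), (245, np.float64(94.5))] [[-92.1  11.4]
 [-92.   19.9]
 [-90.4  28.2]]
sl jaw face [(225, np.float64(145.5)), (235, np.float64(145.5)), (245, np.float64(144.5))] [[-48.    8.1]
 [-48.   16.9]
 [-48.8  25.8]]
case end [(290, np.float64(199.5)), (310, np.float64(199.5)), (340, np.float64(199.5))] [array([ 39.5, -10.4, -11.7]), array([ 39.5,  -2.9, -11.7]), array([ 39.5,   8.3, -11.7])]
case sides [(np.float64(260.5), 220), (np.float64(257.5), 240), (np.float64(376.5), 220), (np.float64(375.5), 240)] [array([ 31.5, -21.8, -11.7]), array([ 23.3, -23.4, -11.7]), array([ 31.4,  22.4, -11.7]), array([ 23.3,  22.4, -11.7])]
```

Fixture offset versus estimate is about (+2, −1.4) mm, and the case is centred in the hand. The open gap is about 88 mm, centred at x'≈−2.5. I move over it and then down.

>>> jog_arm --rows '[[[0, 0, 0], [0, -12, 0], 0], [[0, 0, 0], [0, -25, 0], 0], [[0, 0, 0], [1, -30, 0], 0], [[0, 0, 0], [1.2, -17, 0], 0], [[0, 0, 0], [0, -7, 0], 0]]'

```text
time: 6.82
position: [0.5296, -0.1075, 0.2001]
ee_rot: [-0.088, 0.996, -0.0, -0.0]
wrist_force: [-0.7, 0.6, -1.9]
gripper_width: 0.0432
grasp_force: 61.7
```

>>> jog_arm --rows '[[[0, 0, 0], [0, 0, 15], 0], [[0, 0, 0], [0, 0, 35], 0], [[0, 0, 0], [0, 0, 30], 0], [[0, 0, 0], [0, 0, 15], 0], [[0, 0, 0], [0, 0, 0], 0]]'

```text
time: 7.45
position: [0.5292, -0.105, 0.1043]
ee_rot: [-0.09, 0.996, 0.0, -0.001]
wrist_force: [-0.6, -0.0, -1.6]
gripper_width: 0.0434
grasp_force: 61.6
```

```bash
cat > t.py <<'E'
from h import *
im,c=snap('wrist');im2,_=snap('scene')
O=np.array([.5317,-.1046,0]);a=np.radians(10.14);ex=np.array([np.cos(a),np.sin(a),0]);ey=np.array([-np.sin(a),np.cos(a),0])
s=robot.get_state();d=s['position']-O;print(d@ex,d@ey,s['position'],s['joint_pos'])
o=np.zeros((400,800,3),np.uint8);o[:,:480]=im[:,80:560];o[:400,480:]=cv2.resize(im2[150:350,220:380],None,fx=2,fy=2);cv2.imwrite('pics/t.png',o)
E
python3 t.py
```

```text
-0.0014391599619299048 -0.000698756261634463 [ 0.53040634 -0.10554121  0.10581989] [ 0.31832385  0.82444236 -0.34768075  1.93218877  0.56946483  0.48153484
  1.31092179]
```

View pics/t.png

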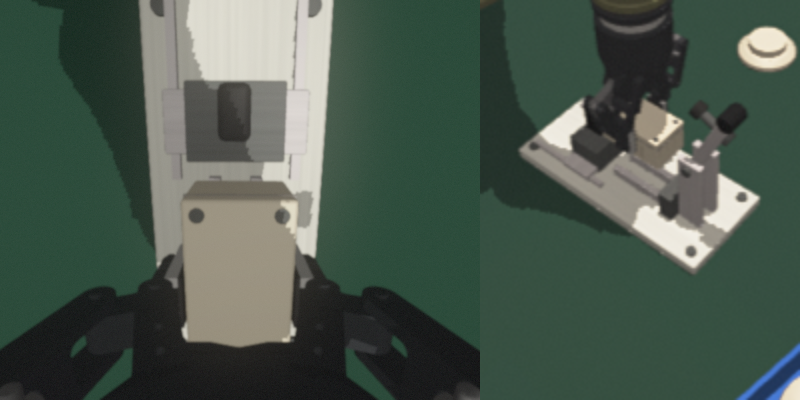

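The case hangs over the gap, and the jaw (u 184–287 in the crop) appears about 2 mm to tool −y of the case. I'll work this out with the calibration.

```bash
cat > e2.py <<'E'
from h import *
im=cv2.imread('pics/t.png')[:,:480];c=robot.get_calibration('wrist')
g=cv2.GaussianBlur(cv2.cvtColor(im,6),(3,3),0).astype(float)
def eh(v,u0,u1):
    d=np.diff(g[v,u0:u1]);i=np.abs(d).argmax();return (80+u0+i+.5,v)
def ev(u,v0,v1):
    d=np.diff(g[v0:v1,u]);i=np.abs(d).argmax();return (80+u,v0+i+.5)
def T(n,k,z):print(n,[tool(p).round(1)[:2].tolist() for p in onz(c,k,z)])
for v in(100,130):T('jaw',[eh(v,172,196),eh(v,276,300)],.051)
for v in(30,60,):T('plate',[eh(v,138,158),eh(v,316,338)],.015)
T('fin top',[eh(95,210,226),eh(95,242,260)],.095)
z=robot.get_state()['position'][2]+.012
for v in(210,240):T('case',[eh(v,172,192),eh(v,284,305)],z)
T('case end',[ev(u,190,206) for u in(210,240,270)],z)
T('jawface',[ev(u,150,170) for u in(200,240,270)],.051)
E
python3 e2.py
```

```text
jaw [[79.2, -30.0], [79.2, 26.3]]
jaw [[63.1, -30.1], [63.0, 26.3]]
plate [[124.2, -61.6], [124.2, 59.3]]
plate [[106.5, -61.6], [106.4, 58.5]]
fin top [[78.2, -8.8], [78.2, 5.2]]
case [[35.5, -18.2], [35.5, 18.3]]
case [[23.4, -20.6], [23.4, 22.3]]
case end [[39.6, -10.4], [39.6, 0.8], [39.5, 12.0]]
jawface [[45.3, -21.9], [45.2, 1.2], [45.3, 18.6]]
```

>>> jog_arm --rows '[[[0, 0, 0], [0, -2, 8], 0], [[0, 0, 0], [0, 0, 15], 0], [[0, 0, 0], [0, 0, 14], 0], [[0, 0, 0], [0, 0, 6], 0], [[0, 0, 0], [0, 0, 3], 0]]'

```text
time: 8.18
position: [0.5299, -0.1079, 0.0586]
ee_rot: [-0.089, 0.996, 0.0, -0.0]
wrist_force: [-1.1, -0.0, -2.7]
gripper_width: 0.0429
grasp_force: 61.6
```

>>> jog_arm --rows '[[[0, 0, 0], [0, 0, 1], 0], [[0, 0, 0], [0, 0, 0], 0], [[0, 0, 0], [0, 0, 0.7], 0], [[0, 0, 0], [0, 0, 0], 0]]'

```text
time: 8.68
position: [0.5303, -0.1081, 0.0577]
ee_rot: [-0.089, 0.996, 0.0, 0.0]
wrist_force: [0.8, 0.2, -1.7]
gripper_width: 0.0434
grasp_force: 61.6
```

>>> jog_arm --rows '[[[0, 0, 0], [0, 0, 0.7], 0], [[0, 0, 0], [0, 0, 0], 0], [[0, 0, 0], [0, 0, 0.6], 0], [[0, 0, 0], [0, 0, 0], 0]]'

```text
time: 9.18
position: [0.5302, -0.108, 0.0562]
ee_rot: [-0.089, 0.996, 0.0, -0.0]
wrist_force: [0.0, -0.2, -2.9]
gripper_width: 0.0434
grasp_force: 61.6
```

>>> jog_arm --rows '[[[0, 0, 0], [0, 0, 0.5], 0], [[0, 0, 0], [0, 0, 0], 0], [[0, 0, 0], [0, 0, 0], 0]]'

```text
time: 9.55
position: [0.5302, -0.108, 0.0558]
ee_rot: [-0.089, 0.996, 0.0, 0.0]
wrist_force: [0.4, -0.0, -1.7]
gripper_width: 0.0434
grasp_force: 61.6
```

>>> jog_arm --rows '[[[0, 0, 0], [0, 0, 0.6], 0], [[0, 0, 0], [0, 0, 0], 0], [[0, 0, 0], [0, 0, 0.4], 0], [[0, 0, 0], [0, 0, 0], 0]]'

```text
time: 10.05
position: [0.5301, -0.108, 0.055]
ee_rot: [-0.089, 0.996, -0.0, 0.0]
wrist_force: [-1.9, -0.1, 2.5]
gripper_width: 0.0433
grasp_force: 62.2
```

>>> jog_arm --rows '[[[0, 0, 0], [0, 0, 0.4], 0], [[0, 0, 0], [0, 0, 0], 0], [[0, 0, 0], [0, 0, 0], 0]]'

```text
time: 10.42
position: [0.5301, -0.108, 0.055]
ee_rot: [-0.089, 0.996, -0.0, 0.0]
wrist_force: [-2.1, -0.4, 6.2]
gripper_width: 0.043
grasp_force: 62.9
```

Contact: the vertical force went from −2 to +6 N. I release and rise.

>>> jog_arm --rows '[[[0, 0, 0], [0, 0, -0.5], 0.55], [[0, 0, 0], [0, 0, 0], 0.65], [[0, 0, 0], [0, 0, 0], 0.8], [[0, 0, 0], [0, 0, 0], 0.8], [[0, 0, 0], [0, 0, -5], 0.8]]'

```text
time: 11.05
position: [0.5299, -0.108, 0.0597]
ee_rot: [-0.089, 0.996, 0.0, -0.0]
wrist_force: [0.1, 0.5, -0.2]
gripper_width: 0.0682
grasp_force: 0.0
```

>>> jog_arm --rows '[[[0, 0, 0], [0, 0, -15], 0.8], [[0, 0, 0], [0, 0, -30], 0.8], [[0, 0, 0], [0, 0, -40], 0.8], [[0, 0, 0], [0, 0, -30], 0.8], [[0, 0, 0], [0, 0, 0], 0.8]]'

```text
time: 11.68
position: [0.5318, -0.1082, 0.178]
ee_rot: [-0.089, 0.996, -0.001, 0.003]
wrist_force: [0.0, 0.1, -0.4]
gripper_width: 0.0677
grasp_force: 0.0
```

>>> jog_arm --rows '[[[0, 0, 0], [25, 0, 0], 0.4], [[0, 0, 0], [35, 0, 0], 0.4], [[0, 0, 0], [20, 0, 0], 0.4], [[0, 0, 0], [0, 0, 0], 0.4], [[0, 0, 0], [0, 0, 0], 0.4]]'

```text
time: 12.3
position: [0.4527, -0.1219, 0.1749]
ee_rot: [-0.089, 0.996, 0.0, 0.001]
wrist_force: [-0.4, 0.8, -0.4]
gripper_width: 0.0341
grasp_force: 0.0
```

```bash
python3 - <<'E'
from h import *
s=robot.get_state();print(s['position'],s['gripper_width'],s['joint_pos'])
im,c=snap('wrist','w4.png')
E
```

```text
[ 0.4527057  -0.12191127  0.17487461] 0.03405654800260207 [ 0.4284033   0.64906813 -0.41589161  2.09691139  0.5359433   0.49711372
  1.35866047]
```

View pics/w4.png

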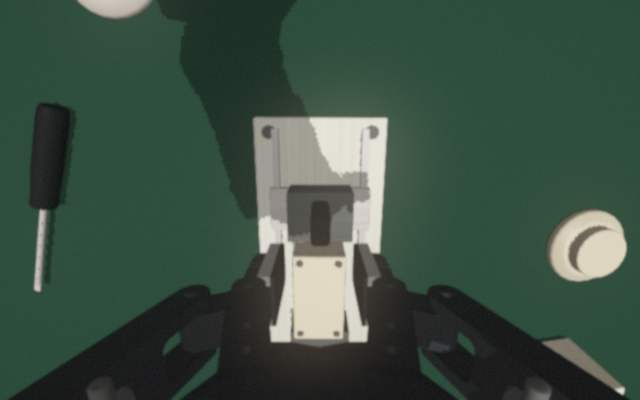

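The case sits between the jaws, centred on the jaw (case u≈294–345, jaw 287–353). The fin is at about (320,222). Next I measure the fin, the jaw face and the case end.

```bash
python3 - <<'E'
from h import *
im=cv2.imread('pics/w4.png');c=robot.get_calibration('wrist')
g=cv2.GaussianBlur(cv2.cvtColor(im,6),(3,3),0).astype(float)
def eh(v,u0,u1):
    d=np.diff(g[v,u0:u1]);i=np.abs(d).argmax();return (u0+i+.5,v)
def ev(u,v0,v1):
    d=np.diff(g[v0:v1,u]);i=np.abs(d).argmax();return (u,v0+i+.5)
def T(n,k,z):print(n,[tool(p).round(1)[:2].tolist() for p in onz(c,k,z)])
T('fin y',[eh(215,303,316),eh(215,324,338),eh(230,303,316),eh(230,324,338)],.095)
T('fin x',[ev(317,190,210),ev(322,190,210),ev(317,235,252),ev(322,235,252)],.095)
T('jaw back',[ev(300,175,195),ev(340,175,195)],.051)
T('jaw face',[ev(300,236,249),ev(340,236,249)],.051)
T('case end',[ev(300,248,262),ev(307,248,262),ev(335,248,262)],.067)
for v in(275,290,310):T('case sides',[eh(v,287,300),eh(v,338,352)],.067)
print(g[175:262,300].astype(int))
E
```

```text
fin y [[5.1, -5.2], [5.1, 9.4], [-5.9, -5.9], [-5.9, 8.1]]
fin x [[15.5, -0.6], [16.2, 2.8], [-17.6, -0.7], [-17.6, 2.9]]
jaw back [[17.7, -14.7], [17.7, 18.1]]
jaw face [[-33.3, -15.6], [-31.5, 19.0]]
case end [[-38.2, -14.7], [-39.1, -9.0], [-39.1, 13.9]]
case sides [[-56.0, -22.2], [-56.0, 27.2]]
case sides [[-70.2, -22.5], [-70.2, 23.3]]
case sides [[-89.8, -24.8], [-89.9, 23.8]]
[157 157 157 157 157 157 156 154 145 124  95  74  66  66  66  66  68  72
  77  80  81  81  82  81  81  81  81  81  81  81  81  81  81  81  81  81
  81  81  80  80  81  81  81  82  82  82  81  81  81  81  81  81  81  81
  81  81  81  81  83  90 100 108 113 116 118 121 124 121 114 109 108 108
 108 108 108 108 107 107 108 114 131 159 185 197 190 168 141]
```

>>> jog_arm --rows '[[[0, 0, 0], [-7.5, 1.2, 15], 0.42], [[0, 0, 0], [0, 0, 30], 0.42], [[0, 0, 0], [0, 0, 30], 0.42], [[0, 0, 0], [0, 0, 15], 0.42], [[0, 0, 0], [0, 0, 6], 0.42]]'

```text
time: 12.98
position: [0.4589, -0.119, 0.0772]
ee_rot: [-0.09, 0.996, 0.0, -0.001]
wrist_force: [-0.8, 0.6, 0.9]
gripper_width: 0.0356
grasp_force: 0.0
```

>>> jog_arm --rows '[[[0, 0, 0], [0, 0, 0], 0.42], [[0, 0, 0], [0, 0, 0], 0.25], [[0, 0, 0], [0, 0, 0], 0.1], [[0, 0, 0], [0, 0, 0], 0], [[0, 0, 0], [0, 0, 0], 0]]'

```text
time: 13.6
position: [0.4591, -0.1198, 0.0795]
ee_rot: [-0.089, 0.996, -0.0, 0.001]
wrist_force: [-0.1, -0.1, 5.7]
gripper_width: 0.0135
grasp_force: 59.2
```

```bash
python3 - <<'E'
from h import *
s=robot.get_state();print(s['position'],s['gripper_width'],s['wrist_force'],s['grasp_force'])
E
```

```text
[ 0.45907542 -0.11976075  0.07947269] 0.013529260472771535 [-0.1495587  -0.05761666  5.72836851] 59.2040079832077
```

Fin gripped (13.5 mm). I push in small steps and watch the force.

>>> jog_arm --rows '[[[0, 0, 0], [-2, 0, 0], 0], [[0, 0, 0], [-2, 0, 0], 0], [[0, 0, 0], [-1.5, 0, 0], 0], [[0, 0, 0], [-1.5, 0, 0], 0], [[0, 0, 0], [0, 0, 0], 0]]'

```text
time: 14.22
position: [0.4642, -0.1188, 0.0795]
ee_rot: [-0.089, 0.996, -0.0, -0.001]
wrist_force: [-3.9, 1.3, 9.9]
gripper_width: 0.0134
grasp_force: 59.9
```

>>> jog_arm --rows '[[[0, 0, 0], [-1, 0, 0], 0], [[0, 0, 0], [-1, 0, 0], 0], [[0, 0, 0], [0, 0, 0], 0]]'

```text
time: 14.6
position: [0.4653, -0.1186, 0.0795]
ee_rot: [-0.089, 0.996, -0.0, -0.002]
wrist_force: [-5.0, 0.4, 10.4]
gripper_width: 0.0132
grasp_force: 60.1
```

>>> jog_arm --rows '[[[0, 0, 0], [-1, 0, 0], 0], [[0, 0, 0], [-1, 0, 0], 0], [[0, 0, 0], [0, 0, 0], 0]]'

```text
time: 14.98
position: [0.4669, -0.1184, 0.0794]
ee_rot: [-0.089, 0.996, -0.0, -0.002]
wrist_force: [-5.8, 0.2, 10.9]
gripper_width: 0.0132
grasp_force: 60.2
```

>>> jog_arm --rows '[[[0, 0, 0], [-1, 0, 0], 0], [[0, 0, 0], [-1, 0, 0], 0], [[0, 0, 0], [0, 0, 0], 0]]'

```text
time: 15.35
position: [0.4688, -0.118, 0.0794]
ee_rot: [-0.089, 0.996, -0.0, -0.002]
wrist_force: [-6.5, 0.3, 11.2]
gripper_width: 0.0135
grasp_force: 60.2
```

>>> jog_arm --rows '[[[0, 0, 0], [-1, 0, 0], 0], [[0, 0, 0], [-1, 0, 0], 0], [[0, 0, 0], [0, 0, 0], 0]]'

```text
time: 15.72
position: [0.4696, -0.1179, 0.0795]
ee_rot: [-0.089, 0.996, -0.001, -0.003]
wrist_force: [-8.4, 0.1, 13.4]
gripper_width: 0.0136
grasp_force: 60.5
```

>>> jog_arm --rows '[[[0, 0, 0], [-1, 0, 0], 0], [[0, 0, 0], [-1, 0, 0], 0], [[0, 0, 0], [0, 0, 0], 0]]'

```text
time: 16.1
position: [0.4697, -0.1178, 0.0794]
ee_rot: [-0.088, 0.996, -0.001, -0.005]
wrist_force: [-11.6, 0.6, 16.6]
gripper_width: 0.0133
grasp_force: 61.0
```

The jaw has stopped after about 10.8 mm and the force is climbing. I press a little more, back off, then release.

>>> jog_arm --rows '[[[0, 0, 0], [-1.5, 0, 0], 0], [[0, 0, 0], [-1.5, 0, 0], 0], [[0, 0, 0], [-1, 0, 0], 0], [[0, 0, 0], [0, 0, 0], 0], [[0, 0, 0], [0, 0, 0], 0]]'

```text
time: 16.73
position: [0.4698, -0.1179, 0.0794]
ee_rot: [-0.088, 0.996, -0.002, -0.009]
wrist_force: [-18.4, 0.5, 23.0]
gripper_width: 0.0135
grasp_force: 61.9
```

>>> jog_arm --rows '[[[0, 0, 0], [2, 0, 0], 0], [[0, 0, 0], [2, 0, 0], 0], [[0, 0, 0], [1.5, 0, 0], 0], [[0, 0, 0], [0, 0, 0], 0], [[0, 0, 0], [0, 0, 0], 0]]'

```text
time: 17.35
position: [0.4697, -0.1179, 0.0794]
ee_rot: [-0.088, 0.996, -0.001, -0.004]
wrist_force: [-7.5, 0.6, 13.5]
gripper_width: 0.0133
grasp_force: 60.4
```

>>> jog_arm --rows '[[[0, 0, 0], [0, 0, 0], 0.2], [[0, 0, 0], [0, 0, 0], 0.4], [[0, 0, 0], [0, 0, -3], 0.45], [[0, 0, 0], [0, 0, -12], 0.6], [[0, 0, 0], [0, 0, -30], 0.6]]'

```text
time: 17.98
position: [0.4733, -0.1168, 0.1241]
ee_rot: [-0.089, 0.996, 0.0, -0.001]
wrist_force: [-0.3, -0.1, 0.4]
gripper_width: 0.0511
grasp_force: 0.0
```

>>> jog_arm --rows '[[[0, 0, 0], [0, 0, -45], 0.6], [[0, 0, 0], [0, 0, -50], 0.6], [[0, 0, 0], [0, 0, -45], 0.6], [[0, 0, 0], [0, 0, -15], 0.6], [[0, 0, 0], [0, 0, 0], 0.6]]'

```text
time: 18.6
position: [0.4744, -0.1171, 0.2806]
ee_rot: [-0.089, 0.996, -0.001, 0.002]
wrist_force: [-0.7, -0.3, -0.5]
gripper_width: 0.0512
grasp_force: 0.0
```

```bash
cat > cl.py <<'E'
from h import *
from scipy.optimize import least_squares
O=np.array([.5317,-.1046,0]);a=np.radians(10.14);ex=np.array([np.cos(a),np.sin(a),0]);ey=np.array([-np.sin(a),np.cos(a),0])
O=O+.002*ex-.0022*ey
def bar(th,r=.1):return O+ex*(.072-r*np.cos(th))+np.array([0,0,.1+r*np.sin(th)])
def f(x,y,z):return O+ex*x+ey*y+np.array([0,0,z])
if __name__=='__main__':
    print(robot.get_state()['position'])
    obs=[]
    for n in('top','scene'):
        im,c=snap(n,n+'5.png');p=proj(c,[bar(1.92)])[0];x,y=[int(v) for v in p]
        w=22;m=(im[y-w:y+w,x-w:x+w].max(2)<48).astype(np.uint8)
        nl,lab,st,ce=cv2.connectedComponentsWithStats(m)
        print(n,p,[(st[i,4],(ce[i]+[x-w,y-w]).round(1)) for i in range(1,nl) if st[i,4]>15])
        for th in(1.85,1.92,2.0):print(th,proj(c,[bar(th)])[0].round(1))
    im,c=snap('wrist');cv2.imwrite('pics/w5.png',im)
    s5=cv2.imread('pics/scene5.png');t5=cv2.imread('pics/top5.png')
    A=cv2.resize(s5[190:290,230:370],(560,400),interpolation=2);B=cv2.resize(t5[135:235,318:378],(240,400),interpolation=2)
    cv2.imwrite('pics/m5.png',np.hstack([A,B]))
E
python3 cl.py
```

```text
[ 0.47435172 -0.11712744  0.28057499]
top [348.16572799 152.09130309] []
1.85 [348.6 154.4]
1.92 [348.2 152.1]
2.0 [347.6 149.6]
scene [341.2485135  206.17137522] [(np.int32(145), array([345.4, 209. ])), (np.int32(18), array([327. , 206.5]))]
1.85 [338.4 203.8]
1.92 [341.2 206.2]
2.0 [344.4 209.1]
```

View pics/m5.png

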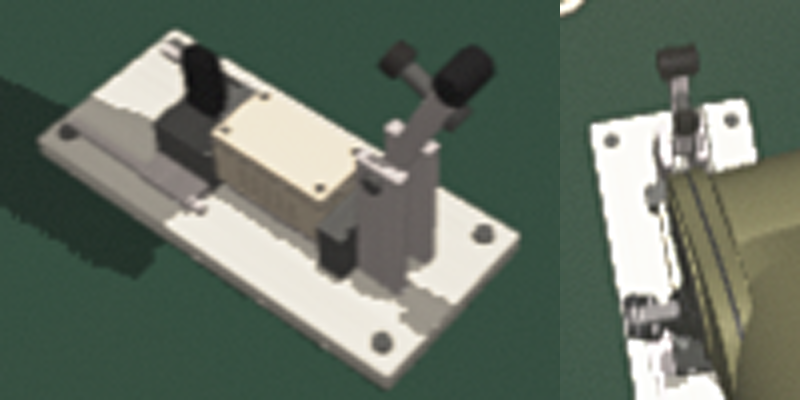

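The scene crop shows the case pinched flush between the jaws. The hold-down bar is at scene (345,209) and top (347.5,150.5), so the angle is about 1.99. I move above the bar and look.

>>> jog_arm --rows '[[[0, 0, 0], [-25, 0, 0], 0.6], [[0, 0, 0], [-45, 0, 0], 0.6], [[0, 0, 0], [-45, 0, 0], 0.6], [[0, 0, 0], [-40, 0, 0], 0.6], [[0, 0, 0], [-18, 0, 0], 0.6]]'

```text
time: 19.38
position: [0.6454, -0.0851, 0.2769]
ee_rot: [-0.09, 0.996, 0.001, -0.001]
wrist_force: [-0.7, 0.3, -1.2]
gripper_width: 0.0512
grasp_force: 0.0
```

>>> jog_arm --rows '[[[0, 0, 0], [0, 0, 0], 0.6], [[0, 0, 0], [0, 0, 0], 0.6]]'

```text
time: 19.62
position: [0.6428, -0.0866, 0.2779]
ee_rot: [-0.089, 0.996, -0.0, -0.001]
wrist_force: [-0.2, 1.3, 0.7]
gripper_width: 0.0512
grasp_force: 0.0
```

```bash
python3 - <<'E'
from cl import *
im,c=snap('wrist','w6.png')
print(robot.get_state()['position'])
m=(im.max(2)<40).astype(np.uint8);m[300:]=0
for th in(1.92,1.99,2.05):print(th,tool(bar(th)).round(1),proj(c,[bar(th)])[0].round(1))
p=proj(c,[bar(1.99)+ey*.013,bar(1.99)-ey*.013]);print(p)
for q in p:cv2.circle(im,tuple(int(v) for v in q),3,(0,0,255),1)
cv2.imwrite('pics/w6b.png',im)
E
```

```text
[ 0.64284273 -0.08678963  0.27827075]
1.92 [ 4.1 -0.2 84.3] [317.5 214.7]
1.99 [-2.3 -0.2 86.9] [317.5 222.3]
2.05 [-7.8 -0.2 89.5] [317.5 228.2]
[[335.53978125 222.31301205]
 [299.412356   222.28613449]]
```

View pics/w6b.png

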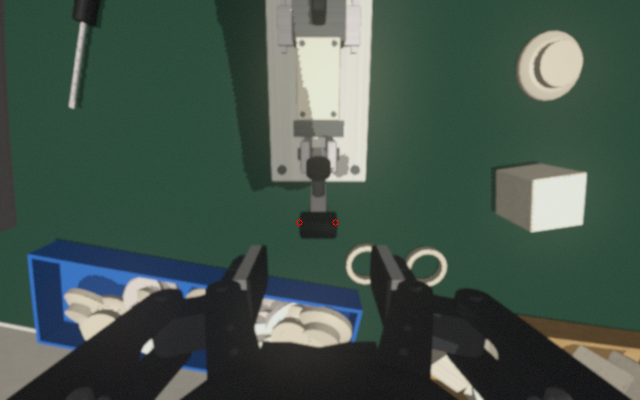

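The bar is seen at (319,224) with its ends at u≈300–338, so it is at tool (−4, +0.8, 87). I descend and grip its ends.

>>> jog_arm --rows '[[[0, 0, 0], [-4, 0.8, 15], 0.6], [[0, 0, 0], [0, 0, 30], 0.6], [[0, 0, 0], [0, 0, 25], 0.6], [[0, 0, 0], [0, 0, 13], 0.6], [[0, 0, 0], [0, 0, 3], 0.5]]'

```text
time: 20.3
position: [0.6473, -0.0849, 0.1919]
ee_rot: [-0.089, 0.996, 0.0, -0.001]
wrist_force: [-1.3, -0.7, 0.4]
gripper_width: 0.0428
grasp_force: 0.0
```

>>> jog_arm --rows '[[[0, 0, 0], [0, 0, 0], 0.45], [[0, 0, 0], [0, 0, 0], 0.35], [[0, 0, 0], [0, 0, 0], 0.2], [[0, 0, 0], [0, 0, 0], 0.1], [[0, 0, 0], [0, 0, 0], 0]]'

```text
time: 20.92
position: [0.6489, -0.0859, 0.1941]
ee_rot: [-0.089, 0.996, -0.001, 0.001]
wrist_force: [1.8, -3.1, 6.4]
gripper_width: 0.0249
grasp_force: 59.9
```

```bash
cat > st.py <<'E'
from cl import *
s=robot.get_state();d=s['position']-O-[0,0,.003];x=d@ex;print('xp',x,'yp',d@ey,'z',d[2],'th',np.arctan2(d[2]-.1,.072-x),'r',np.hypot(d[2]-.1,.072-x),s['gripper_width'],s['grasp_force'],s['wrist_force'])
E
python3 st.py
```

```text
xp 0.11669840509337129 yp -7.166955791275185e-05 z 0.19110846060174894 th 2.0269009549822163 r 0.10148250593630194 0.02493315068883639 59.88256752490997 [ 1.77256142 -3.05289406  6.42726519]
```

Bar gripped at about 2.02 rad. I swing it along the arc.

>>> jog_arm --rows '[[[0, 0, 0], [10, 0, -4], 0], [[0, 0, 0], [10.7, 0, -3.3], 0], [[0, 0, 0], [10, 0, -1.8], 0], [[0, 0, 0], [9.8, 0, -0.8], 0], [[0, 0, 0], [0, 0, 0], 0]]'

```text
time: 21.55
position: [0.6109, -0.0927, 0.204]
ee_rot: [-0.089, 0.996, -0.0, 0.004]
wrist_force: [4.0, -2.8, 1.7]
gripper_width: 0.0247
grasp_force: 59.6
```

```bash
python3 st.py
```

```text
xp 0.07802474017019873 yp 2.3319951527110084e-06 z 0.20096198694626027 th 1.6303989991333812 r 0.10114158542486486 0.02472321711665684 59.629778265953064 [ 4.0342291  -2.77065996  1.68294173]
```

Tracking well, with low forces.

>>> jog_arm --rows '[[[0, 0, 0], [19.9, 0, 1.5], 0], [[0, 0, 0], [19.2, 0, 5.3], 0], [[0, 0, 0], [17.8, 0, 9.1], 0], [[0, 0, 0], [15.7, 0, 12.4], 0], [[0, 0, 0], [0, 0, 0], 0]]'

```text
time: 22.18
position: [0.5373, -0.1058, 0.1753]
ee_rot: [-0.089, 0.996, -0.001, 0.001]
wrist_force: [-0.1, -3.3, 5.1]
gripper_width: 0.025
grasp_force: 67.0
```

>>> jog_arm --rows '[[[0, 0, 0], [12.8, 0, 15.2], 0], [[0, 0, 0], [9.6, 0, 17.6], 0], [[0, 0, 0], [4.8, 0, 14.2], 0], [[0, 0, 0], [0, 0, 0], 0]]'

```text
time: 22.68
position: [0.5102, -0.1106, 0.1273]
ee_rot: [-0.089, 0.996, -0.001, -0.0]
wrist_force: [0.1, -5.0, 2.5]
gripper_width: 0.0249
grasp_force: 77.7
```

```bash
python3 st.py
```

```text
xp -0.024217371028033438 yp 0.00011920842590247384 z 0.12428497722036147 th 0.24723340156246829 r 0.09923478526272791 0.024924571761893857 77.74017691612244 [ 0.12111787 -5.01519692  2.51823122]
```

>>> jog_arm --rows '[[[0, 0, 0], [1.5, 0, 7], 0], [[0, 0, 0], [0.8, 0, 5], 0], [[0, 0, 0], [0.4, 0, 4], 0], [[0, 0, 0], [0, 0, 2], 0], [[0, 0, 0], [0, 0, 0], 0]]'

```text
time: 23.3
position: [0.5076, -0.111, 0.1101]
ee_rot: [-0.089, 0.996, -0.001, 0.0]
wrist_force: [-0.2, -5.8, 6.0]
gripper_width: 0.0251
grasp_force: 80.4
```

>>> jog_arm --rows '[[[0, 0, 0], [0, 0, 1], 0], [[0, 0, 0], [0, 0, 0], 0], [[0, 0, 0], [0, 0, 1], 0], [[0, 0, 0], [0, 0, 0], 0]]'

```text
time: 23.8
position: [0.5074, -0.1111, 0.1083]
ee_rot: [-0.088, 0.996, -0.001, -0.0]
wrist_force: [-1.8, -4.3, 7.8]
gripper_width: 0.0246
grasp_force: 80.8
```

```bash
python3 st.py
```

```text
xp -0.027069453322648908 yp 9.409163597371221e-05 z 0.10528750173700473 th 0.05332107505481383 r 0.09921045436982606 0.02461505239995536 80.83914041519165 [-1.82811208 -4.27136396  7.80079437]
```

>>> jog_arm --rows '[[[0, 0, 0], [0, 0, 1], 0], [[0, 0, 0], [0, 0, 0], 0], [[0, 0, 0], [0, 0, 0.8], 0], [[0, 0, 0], [0, 0, 0], 0]]'

```text
time: 24.3
position: [0.5072, -0.1111, 0.1065]
ee_rot: [-0.089, 0.996, -0.001, -0.0]
wrist_force: [-2.3, -4.6, 8.7]
gripper_width: 0.0248
grasp_force: 81.0
```

>>> jog_arm --rows '[[[0, 0, 0], [0, 0, 0.8], 0], [[0, 0, 0], [0, 0, 0], 0], [[0, 0, 0], [0, 0, 0], 0]]'

```text
time: 24.68
position: [0.5073, -0.111, 0.1056]
ee_rot: [-0.089, 0.996, -0.001, -0.0]
wrist_force: [-1.6, -4.9, 7.2]
gripper_width: 0.0251
grasp_force: 80.9
```

>>> jog_arm --rows '[[[0, 0, 0], [0, 0, 0.8], 0], [[0, 0, 0], [0, 0, 0], 0], [[0, 0, 0], [0, 0, 0], 0]]'

```text
time: 25.05
position: [0.5072, -0.1111, 0.1048]
ee_rot: [-0.089, 0.996, -0.001, -0.0]
wrist_force: [-1.2, -4.9, 8.1]
gripper_width: 0.0253
grasp_force: 81.0
```

>>> jog_arm --rows '[[[0, 0, 0], [0, 0, 0.8], 0], [[0, 0, 0], [0, 0, 0], 0], [[0, 0, 0], [0, 0, 0], 0]]'

```text
time: 25.42
position: [0.5073, -0.1111, 0.104]
ee_rot: [-0.088, 0.996, -0.001, -0.0]
wrist_force: [-1.8, -4.3, 8.3]
gripper_width: 0.025
grasp_force: 81.1
```

>>> jog_arm --rows '[[[0, 0, 0], [0, 0, 0.8], 0], [[0, 0, 0], [0, 0, 0], 0], [[0, 0, 0], [0, 0, 0], 0]]'

```text
time: 25.8
position: [0.5072, -0.1111, 0.1032]
ee_rot: [-0.089, 0.996, -0.001, -0.0]
wrist_force: [-1.6, -4.3, 8.0]
gripper_width: 0.0251
grasp_force: 81.1
```

>>> jog_arm --rows '[[[0, 0, 0], [0, 0, 0.8], 0], [[0, 0, 0], [0, 0, 0], 0], [[0, 0, 0], [0, 0, 0], 0]]'

```text
time: 26.18
position: [0.5072, -0.1111, 0.1024]
ee_rot: [-0.088, 0.996, -0.001, -0.0]
wrist_force: [-1.3, -4.7, 8.6]
gripper_width: 0.0249
grasp_force: 81.1
```

No contact at the expected height, so I check by eye.

```bash
python3 - <<'E'
from cl import *
s5,c=snap('scene','scene7.png');w,_=snap('wrist','w7.png')
print(proj(c,[bar(.028),bar(0.1),f(0,0,.067),f(.072,0,.1)]))
cv2.imwrite('pics/m7.png',cv2.resize(s5[190:290,210:370],(800,500),interpolation=2))
E
```

```text
[[290.9652657  208.22124298]
 [290.88326979 206.01216999]
 [301.52680533 225.068071  ]
 [327.02543514 230.63264972]]
```

View pics/m7.png

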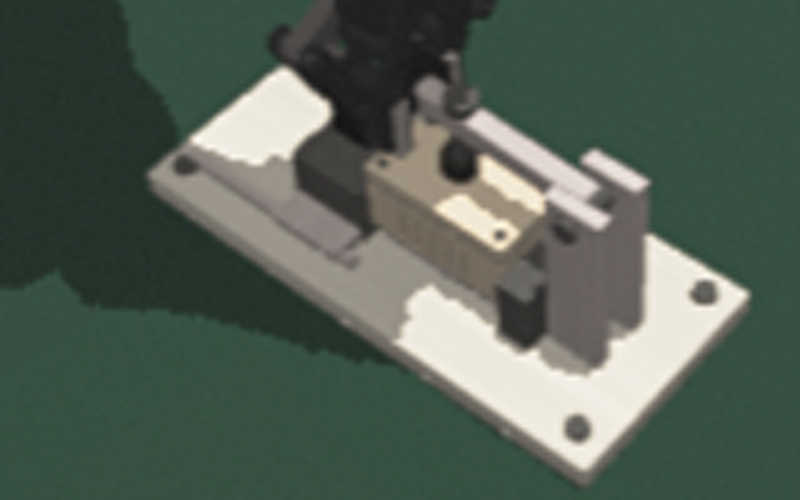

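The scene shows the arm almost level with its foot at about (302,223), just over or on the case top. I keep lowering in small steps.

>>> jog_arm --rows '[[[0, 0, 0], [0, 0, 0.8], 0], [[0, 0, 0], [0, 0, 0], 0], [[0, 0, 0], [0, 0, 0], 0]]'

```text
time: 26.65
position: [0.5073, -0.1111, 0.1016]
ee_rot: [-0.089, 0.996, -0.001, -0.0]
wrist_force: [-2.4, -5.5, 7.8]
gripper_width: 0.0249
grasp_force: 81.2
```

>>> jog_arm --rows '[[[0, 0, 0], [0, 0, 0.8], 0], [[0, 0, 0], [0, 0, 0], 0], [[0, 0, 0], [0, 0, 0], 0]]'

```text
time: 27.02
position: [0.5072, -0.1111, 0.1008]
ee_rot: [-0.089, 0.996, -0.001, -0.0]
wrist_force: [-2.2, -4.1, 7.4]
gripper_width: 0.0251
grasp_force: 81.3
```

>>> jog_arm --rows '[[[0, 0, 0], [0, 0, 0.8], 0], [[0, 0, 0], [0, 0, 0], 0], [[0, 0, 0], [0, 0, 0], 0]]'

```text
time: 27.4
position: [0.5073, -0.1111, 0.1]
ee_rot: [-0.088, 0.996, -0.001, -0.0]
wrist_force: [-2.4, -4.4, 8.1]
gripper_width: 0.0253
grasp_force: 81.3
```

I'll compare the foot's image position before and after those 2.4 mm, numerically.

```bash
cat > ft.py <<'E'
from cl import *
import sys
cs=robot.get_calibration('scene')
def foot(im):
    g=cv2.resize(im[200:240,285:320],None,fx=8,fy=8,interpolation=2).max(2)
    n,l,st,ce=cv2.connectedComponentsWithStats((g<70).astype(np.uint8))
    return [((ce[i]/8+[285,200]).round(2).tolist(),(st[i,:4]/8+[285,200,0,0]).round(2).tolist()) for i in range(1,n) if 600<st[i,4]<8000]
if __name__=='__main__':
    new,_=snap('scene',sys.argv[1]);old=cv2.imread('pics/scene7.png')
    print(foot(old));print(foot(new))
    a,b=[cv2.cvtColor(i,6)[206:232,304:334].astype(np.float32) for i in(old,new)]
    print('arm shift',cv2.phaseCorrelate(a,b,cv2.createHanningWindow((30,26),cv2.CV_32F)))
    for th in(0.1,.05,.028,0):
        p=O+ex*.072+np.array([0,0,.1]);F=lambda u,d:p+ex*(-u*np.cos(th)-d*np.sin(th))+np.array([0,0,u*np.sin(th)-d*np.cos(th)])
        print(th,'foot underside',proj(cs,[F(.072,.035)])[0].round(2),'bar',proj(cs,[F(.1,0)])[0].round(2))
E
python3 ft.py scene8.png
```

```text
[([301.68, 222.16], [298.38, 217.5, 7.0, 8.88])]
[([301.96, 222.85], [298.62, 218.12, 6.88, 9.0])]
arm shift ((-0.1592635684861925, 0.5034928394335889), 1.1041544519824746)
0.1 foot underside [300.32 222.8 ] bar [290.88 206.01]
0.05 foot underside [300.92 224.23] bar [290.92 207.54]
0.028 foot underside [301.2  224.86] bar [290.97 208.22]
0 foot underside [301.57 225.67] bar [291.04 209.1 ]
```

The foot really is still descending (0.7 px, as expected), so there is no contact yet. I continue.

>>> jog_arm --rows '[[[0, 0, 0], [0, 0, 0.8], 0], [[0, 0, 0], [0, 0, 0], 0], [[0, 0, 0], [0, 0, 0.8], 0], [[0, 0, 0], [0, 0, 0], 0], [[0, 0, 0], [0, 0, 0], 0]]'

```text
time: 28.08
position: [0.5074, -0.1111, 0.0984]
ee_rot: [-0.088, 0.996, -0.001, -0.0]
wrist_force: [-1.1, -3.8, 7.0]
gripper_width: 0.025
grasp_force: 81.3
```

>>> jog_arm --rows '[[[0, 0, 0], [0, 0, 0.8], 0], [[0, 0, 0], [0, 0, 0], 0], [[0, 0, 0], [0, 0, 0], 0]]'

```text
time: 28.45
position: [0.5073, -0.1111, 0.0977]
ee_rot: [-0.088, 0.996, -0.001, -0.0]
wrist_force: [-3.0, -4.0, 8.6]
gripper_width: 0.0248
grasp_force: 81.6
```

>>> jog_arm --rows '[[[0, 0, 0], [0, 0, 0.8], 0], [[0, 0, 0], [0, 0, 0], 0], [[0, 0, 0], [0, 0, 0], 0]]'

```text
time: 28.82
position: [0.5073, -0.1111, 0.0975]
ee_rot: [-0.088, 0.996, -0.001, 0.0]
wrist_force: [-3.5, -4.5, 15.0]
gripper_width: 0.025
grasp_force: 82.4
```

Contact: z has stalled at 0.0975 and the force jumped to 15 N. I release with a slight down-bias, then check.

>>> jog_arm --rows '[[[0, 0, 0], [0, 0, 0.4], 0], [[0, 0, 0], [0, 0, 0], 0], [[0, 0, 0], [0, 0, 0], 0.45], [[0, 0, 0], [0, 0, 0], 0.6], [[0, 0, 0], [0, 0, 0], 0.6]]'

```text
time: 29.45
position: [0.5068, -0.1094, 0.0953]
ee_rot: [-0.089, 0.996, 0.001, -0.001]
wrist_force: [0.2, 0.1, -0.8]
gripper_width: 0.0515
grasp_force: 0.0
```

```bash
python3 ft.py scene9.png | head -3
```

```text
[([301.68, 222.16], [298.38, 217.5, 7.0, 8.88])]
[([302.25, 223.43], [299.0, 218.62, 6.75, 9.0])]
arm shift ((-0.06552284384356177, 0.5288444369348912), 1.094713569128955)
```

>>> jog_arm --rows '[[[0, 0, 0], [0, 0, -10], 0.6], [[0, 0, 0], [0, 0, -25], 0.6], [[0, 0, 0], [0, 0, -45], 0.6], [[0, 0, 0], [0, 0, -50], 0.6], [[0, 0, 0], [0, 0, -20], 0.6]]'

```text
time: 30.12
position: [0.5082, -0.11, 0.249]
ee_rot: [-0.089, 0.996, -0.0, 0.002]
wrist_force: [0.2, 0.1, -0.4]
gripper_width: 0.0511
grasp_force: 0.0
```

>>> jog_arm --rows '[[[0, 0, 0], [30, 0, 0], 0.6], [[0, 0, 0], [45, 0, 0], 0.6], [[0, 0, 0], [20, 0, 0], 0.6], [[0, 0, 0], [0, 0, 0], 0.6], [[0, 0, 0], [0, 0, 0], 0.6]]'

```text
time: 30.75
position: [0.4152, -0.1267, 0.2462]
ee_rot: [-0.089, 0.996, 0.0, 0.001]
wrist_force: [0.7, -0.4, -1.1]
gripper_width: 0.0509
grasp_force: 0.0
```

```bash
python3 ft.py scene10.png | head -3; python3 - <<'E'
from h import *
im,c=snap('wrist','w10.png')
a=cv2.imread('pics/scene10.png');b=cv2.imread('pics/scene9.png');k=cv2.createHanningWindow((30,26),cv2.CV_32F)
q=[cv2.cvtColor(i,6)[206:232,304:334].astype(np.float32) for i in(b,a)];print(cv2.phaseCorrelate(*q,k))
E
```

```text
[([301.68, 222.16], [298.38, 217.5, 7.0, 8.88])]
[([290.89, 208.5], [285.0, 201.38, 15.0, 17.0]), ([302.3, 223.5], [299.0, 218.62, 6.75, 9.0])]
arm shift ((-0.0832355246559846, 0.579145258705557), 1.1266844937830796)
((0.049037750251827106, 0.5538475729523658), 0.9959111331421652)
```

The bar is seen at (290.9,208.5) against 208.2 predicted for 0.028 rad, and the foot hasn't moved since release. As insurance I press lightly on the grip with closed fingers to confirm it is seated.

>>> jog_arm --rows '[[[0, 0, 0], [-30, 0, 0], 0.3], [[0, 0, 0], [-40, 0, 0], 0], [[0, 0, 0], [-23.5, 0, 0], 0], [[0, 0, 0], [0, 0, 0], 0], [[0, 0, 0], [0, 0, 30], 0]]'

```text
time: 31.48
position: [0.5069, -0.1104, 0.2165]
ee_rot: [-0.089, 0.996, -0.0, 0.002]
wrist_force: [0.1, -0.8, -1.1]
gripper_width: -0.0003
grasp_force: 0.0
```

>>> jog_arm --rows '[[[0, 0, 0], [0, 0, 40], 0], [[0, 0, 0], [0, 0, 25], 0], [[0, 0, 0], [0, 0, 8], 0], [[0, 0, 0], [0, 0, 0], 0], [[0, 0, 0], [0, 0, 0], 0]]'

```text
time: 32.1
position: [0.5063, -0.1105, 0.1437]
ee_rot: [-0.089, 0.996, -0.0, 0.001]
wrist_force: [0.0, -0.6, 0.2]
gripper_width: -0.0003
grasp_force: 0.0
```

>>> jog_arm --rows '[[[0, 0, 0], [0, 0, 3], 0], [[0, 0, 0], [0, 0, 2], 0], [[0, 0, 0], [0, 0, 1], 0], [[0, 0, 0], [0, 0, 0], 0]]'

```text
time: 32.6
position: [0.5057, -0.1104, 0.1366]
ee_rot: [-0.089, 0.996, 0.0, -0.0]
wrist_force: [-0.3, 0.2, 0.7]
gripper_width: -0.0001
grasp_force: 0.0
```

>>> jog_arm --rows '[[[0, 0, 0], [0, 0, 1], 0], [[0, 0, 0], [0, 0, 1], 0], [[0, 0, 0], [0, 0, 0], 0]]'

```text
time: 32.98
position: [0.5057, -0.1104, 0.1349]
ee_rot: [-0.089, 0.996, -0.0, 0.0]
wrist_force: [-0.7, -0.9, 3.3]
gripper_width: 0.0
grasp_force: 1.7
```

>>> jog_arm --rows '[[[0, 0, 0], [0, 0, 1], 0], [[0, 0, 0], [0, 0, 0], 0], [[0, 0, 0], [0, 0, 0], 0]]'

```text
time: 33.35
position: [0.5058, -0.1104, 0.1346]
ee_rot: [-0.089, 0.996, -0.0, 0.0]
wrist_force: [-1.7, 0.2, 12.2]
gripper_width: 0.0004
grasp_force: 5.8
```

The grip is firm under 12 N with no travel, so the foot is seated. I withdraw and check.

>>> jog_arm --rows '[[[0, 0, 0], [0, 0, -5], 0], [[0, 0, 0], [0, 0, -25], 0], [[0, 0, 0], [0, 0, -45], 0], [[0, 0, 0], [0, 0, -45], 0], [[0, 0, 0], [0, 0, 0], 0]]'

```text
time: 33.98
position: [0.5078, -0.1104, 0.2567]
ee_rot: [-0.089, 0.996, -0.001, 0.003]
wrist_force: [0.2, -0.1, -1.1]
gripper_width: -0.0
grasp_force: 0.0
```

>>> jog_arm --rows '[[[0, 0, 0], [30, 0, 0], 0], [[0, 0, 0], [45, 0, 0], 0], [[0, 0, 0], [20, 0, 0], 0], [[0, 0, 0], [0, 0, 0], 0], [[0, 0, 0], [0, 0, 0], 0]]'

```text
time: 34.6
position: [0.4135, -0.127, 0.2535]
ee_rot: [-0.089, 0.996, 0.0, 0.001]
wrist_force: [0.3, 0.4, -0.9]
gripper_width: 0.0002
grasp_force: 0.0
```

```bash
python3 ft.py scene11.png | head -2; python3 - <<'E'
from cl import *
# jaw gap/case check in the scene: case top corner predicted vs image diff scene5 -> scene11 around the case
a=cv2.imread('pics/scene5.png');b=cv2.imread('pics/scene11.png')
d=cv2.absdiff(a,b).max(2);q=d.copy();q[150:290,215:375]=0
n,l,st,ce=cv2.connectedComponentsWithStats((q>40).astype(np.uint8));print([st[i].tolist() for i in range(1,n) if st[i,4]>25])
print(robot.get_state()['time'],robot.get_state()['wrist_force'])
E
```

```text
[([301.68, 222.16], [298.38, 217.5, 7.0, 8.88])]
[([290.89, 208.52], [285.0, 201.25, 15.0, 17.12]), ([302.3, 223.5], [299.0, 218.62, 6.75, 9.0])]
[[210, 0, 12, 14, 104], [256, 9, 32, 41, 814], [227, 19, 10, 31, 206], [260, 48, 24, 12, 98], [243, 59, 11, 6, 34], [256, 62, 7, 6, 26], [258, 63, 39, 75, 1181], [223, 66, 12, 6, 45], [240, 66, 13, 6, 54], [236, 74, 11, 31, 137], [238, 103, 13, 12, 35], [252, 129, 11, 21, 108]]
34.65 [-0.3169037   0.63669608  0.15410702]
```

The foot sits in the same place, only the robot itself differs elsewhere in the image, and the robot is clear. I hand in.

```bash
python3 -c "
from rig import robot
print(robot.close_job())"
```

```text
the job is handed in; nothing more can be done
None
```

I handed the job in at about 35 s: the case is on the parallels pinched between the jaws, the hold-down foot rests on it (a light push moved it no further), and the robot is clear; the job gave no verdict back.

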